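# Lock the bench stop on the workpiece with its thumb wedge

## Task

Two identical bench stops lie side by side; one holds a small aluminium block in its nest, the other nest is empty. On the one with the block, slide the stop bar up until it holds the block against the end shoulder, then slide that stop's thumb wedge along its ramp until it jams the bar fast, and let go. Leave the wedge of the empty stop as it is.

Things in the scene. Friction and masses are not known exactly. Their poses are not given: they have to be found in the camera images.
- loaded_bar (a joint): Travel (m) of the sliding bar of the stop that holds the block: steel, 170 x 20 x 16 mm, on the stop's base plate (280 x 130 x 12 mm, fixed to the table). Starts at 0 to 0.015; at 0.055 its nose presses the block against the end shoulder (0.058: end of travel). It slides along +x of loaded_knob, takes about 2 N to move and stays where it is left.
- loaded_knob (a point): Middle of the round upright post, 20 mm diameter, near the rear end of that bar: this point 50 mm above the table, the post from 28 to 70 mm. x axis: the way the bar slides home, towards the nest and away from the robot; z up. It moves with the bar, whose nose is 155 mm ahead of it.
- loaded_wedge (a joint): Travel (m) of that stop's thumb wedge: steel, 64 mm long, 18 high, 36 wide at the rear, 22 at its leading end, captive between a slanting ramp wall and a brass shoe beside the bar. Starts at 0 to 0.010, about 2 N to move; at 0.030 the shoe meets the bar and the wedge stops hard: leaning on it there with 10 to 25 N along its travel jams the bar, and it stays jammed when let go.
- loaded_tab (a point): Middle of the wedge's upright thumb tab, 12 mm thick (x), 26 wide (y), from 30 to 70 mm above the table (this point at 50). Axes as loaded_knob. It moves with the wedge, along (0.978, -0.208, 0) in this frame: 12 degrees clockwise from +x. It is about 44 mm to the +y side of the bar. Rest of the stop: under 31 mm high; block 37, end shoulder 42.
- part_center (a point): Centre of the loose aluminium block, 45 x 40 x 25 mm, lying in the nest at the far end of the stop on the base plate (its centre 24.5 mm above the table), in line with the bar, 2 to 10 mm short of the end shoulder at the start.
- idle_tab (a point): Middle of the thumb tab of the other, identical stop, whose nest is empty. To be left alone.
Not all that is in view belongs to the job. What is shaped like the part that bears part_center but pink is not meant.

How it is judged:
By the outcome, as a careful person would: the job done as asked, in the order asked, and still so for the second after the job is handed in, with the robot touching nothing.
It also fails if it takes over 48 s, if anything falls off the work surface, if the arm or the gripper's body presses on something with over 40 N, if the wrist force passes 120 N, or if a joint passes its speed limit or range.

## Robot

A 7-joint arm with a two-finger parallel gripper is mounted at the origin on the work surface. World frame = base frame: x ahead of the robot, y to its left, z up, the work surface at z = 0. Lengths are in m, angles in rad, forces in N, time in s.
With the tool pointing down it reaches from about 0.425 to 0.925 m from the base axis. Payload 6.8 kg.
Tool frame: the origin (TCP) lies on the front face of the gripper's body, between the roots of the fingers; the fingertips stand 73 mm ahead of it and the grasp point (between the pads) lies 54 mm ahead of it; z points along the fingers, y is the line along which they close (so a half turn about z gives the same grasp; the last joint's range is limited). The gripper opens to 85 mm and grips with 20 to 120 N. Pads are 22 mm wide; open, the fingers measure 114 mm over their backs; the gripper's body (76 mm by 85 mm) begins 54 mm behind the grasp point. The pads swing forward as they close: fully open they stand 13 mm farther back than shut.
Start: joints at [-1.245, 0.477, 0.022, 1.555, -0.011, 1.109, -0.083], TCP at [0.284, 0.612, 0.304] pointing down, gripper open.
Joint ranges: [-2.96, 2.96], [-0.34, 2.1], [-1.41, 1.46], [0.24, 2.44], [-1.37, 4.51], [0.17, 1.92], [-2.96, 2.96]. Speed limits (rad/s): [2.39, 2.39, 3.14, 3.14, 3.14, 3.14, 3.14].

## Interface

Orientations are given as a unit quaternion [w, x, y, z].
In Python, from station import bot, optics gives the robot as it stands.
- The arm moves only by the tool drive_tool, never from a script. Its argument "deltas" is a list of rows, each an object with "gripper": the closure in counts, from 0 (fully open) to 255 (shut); "offset": the shift along the tool's x, y, z in units of 1000 mm (1.0 is 1000 mm), a list of three; "angular": the turn, a rotation vector about the tool's x, y, z in units of 45 degrees (1.0 is 45 degrees), a list of three. In form: [{"gripper": gripper, "offset": [dx, dy, dz], "angular": [rx, ry, rz]}, ...]. A call has 1 to 5 rows; each row is the pose to reach, as a shift and turn from the pose commanded when the call began, along the tool's axes at that moment; what a row does not reach only later rows make up. A row lasts 1/10 s, in which the tool goes at most 50 mm and 8.59 degrees, less where a joint would pass 70% of its speed; a pose out of reach is approached as far as the arm can. A call with a number of a shift or a turn outside -1 to 1 is refused whole. A call with a gripper value outside its range is refused whole. The fingers move at their own pace and stop on an object; "grip_force" is the grip in N (left out, the last holds). Time passes only in rows, so rows that repeat a pose let the fingers close. It gives the time, the measured TCP pose, the force, the opening and the grip force at its end, in the units of the state.
- bot.get_obs(): the state, without advancing time (a new reading comes with each control period).
- optics.read_camera(name): name is "scene" or "top" or "wrist"; returns the picture (420x560x3 uint8, blue, green, red); there is no depth.
- optics.camera_model(name): a dict with "fx", "fy", "cx", "cy" (pixels), "cam_to_world" (4x4, takes a point from camera to world coordinates). Camera axes: x right, y up, looking along -z (the intrinsics and any distortion apply to the point x, -y, -z); pixel columns grow to the right and rows downward; lengths in m; the calibration is good to about 2 mm. A picture is of the moment at which its call begins: read the wrist's pose just before it. camera_model takes no time and is no camera call; for the wrist camera it gives the pose at the moment of the call.
- bot.hand_in(): hands the job in; it is judged then, once.
The state is a dict: "t": time; "q": joint angles; "joint_vel": joint speeds; "joint_torque": joint torques, N m; "eef_pos": TCP position; "tool_rot": TCP orientation; "contact_force": force on the tool from outside, world axes, zero at the start; "torque": the same for the moment, N m; "gripper_width": opening from 0.0 (shut) to 1.0 (fully open); "grasp_force": force on a finger pad.
Only numpy, scipy, OpenCV 4.12 (cv2) and the standard library are available. Lean on these libraries where they do the work, as an engineer would, in place of code of your own. Each camera call takes 0.05 s, during which the arm holds its last target. There are 200 camera calls.

## Working session

There is one attempt and no reset: what is moved stays moved. The work goes in short steps, Python scripts to look and compute and a tool call to move; the robot and the scene stay as the last step left them, time stands still between calls to the robot, and variables do not carry over. Pictures are saved under pics/ and viewed, at most 10 in all, crops included, and the job is handed in when it is done.

Besides the shell and the picture viewer there is one more tool, called as name(argument=value, ...) on one line, values as JSON. drive_tool: Moves the arm, as the interface text tells. Its arguments: {"type":"object","properties":{"deltas":{"type":"array"},"grip_force":{"type":"number"}},"required":["deltas"]}

```bash
mkdir -p pics; cat > h.py <<'E'
import numpy as np, cv2
from station import bot, optics
def ray(m,u,v):
    T=np.array(m["cam_to_world"]); d=np.array([(u-m["cx"])/m["fx"],-(v-m["cy"])/m["fy"],-1.0])
    return T[:3,3],T[:3,:3]@d
def onz(m,u,v,z):
    o,d=ray(m,u,v); return o+d*(z-o[2])/d[2]
def proj(m,p):
    T=np.array(m["cam_to_world"]); c=T[:3,:3].T@(np.array(p)-T[:3,3]); return m["cx"]+m["fx"]*c[0]/-c[2], m["cy"]-m["fy"]*c[1]/-c[2]
E
python3 - <<'E'
from h import *
s=bot.get_obs();print(s)
for n in("top","scene"):
    m=optics.camera_model(n);print(n,m)
    cv2.imwrite(f"pics/{n}0.png",optics.read_camera(n))
E
```

```text
{'t': 0.0, 'q': array([-1.24506788,  0.47775784,  0.02233889,  1.55647499, -0.01152012,
        1.10930983, -0.08307567]), 'joint_vel': array([-1.94026366e-04, -1.42329446e-03, -7.00039939e-05,  1.58821745e-03,
       -6.96926507e-04,  1.35565390e-03, -1.43955502e-03]), 'joint_torque': array([ 1.84883324e-04, -5.96454585e+01,  1.60788294e+00, -2.81204349e+01,
        1.23845605e-02,  9.36695753e-03,  1.32564023e-05]), 'eef_pos': array([0.28353634, 0.61203863, 0.30294398]), 'tool_rot': array([-1.38927827e-04,  2.15198810e-01,  9.76569835e-01, -9.00407165e-04]), 'contact_force': array([0.9164253 , 0.26091772, 0.47314954]), 'torque': array([-0.01608441, -0.02657161, -0.03148951]), 'grasp_force': 0.0, 'gripper_width': 0.999236341691}
top {'fx': 406.1806325897233, 'fy': 406.1806325897233, 'cx': 285.0114199500107, 'cy': 208.94340067490398, 'cam_to_world': array([[ 0.01139611,  0.99600457, -0.0885722 ,  0.50831608],
       [-0.9995345 ,  0.00883983, -0.02919991,  0.06968139],
       [-0.02830029,  0.08886374,  0.99564167,  0.97031446],
       [ 0.        ,  0.        ,  0.        ,  1.        ]])}
scene {'fx': 386.5842675093083, 'fy': 386.5842675093083, 'cx': 272.6711923908227, 'cy': 208.6427785863617, 'cam_to_world': array([[ 0.57671477, -0.64723908,  0.49847933,  1.11579054],
       [ 0.81685791,  0.46580175, -0.34025267, -0.26726885],
       [-0.01196772,  0.60341552,  0.79733712,  0.87438032],
       [ 0.        ,  0.        ,  0.        ,  1.        ]])}
```

View pics/top0.png

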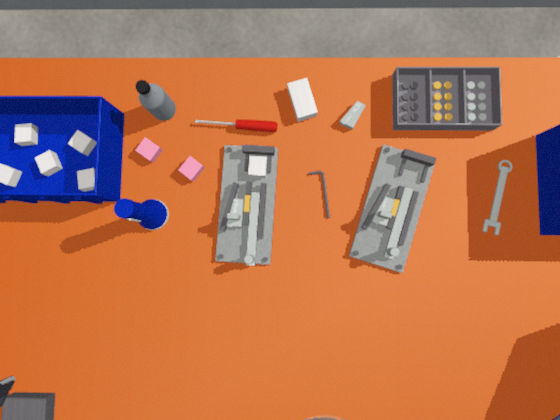

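View pics/scene0.png

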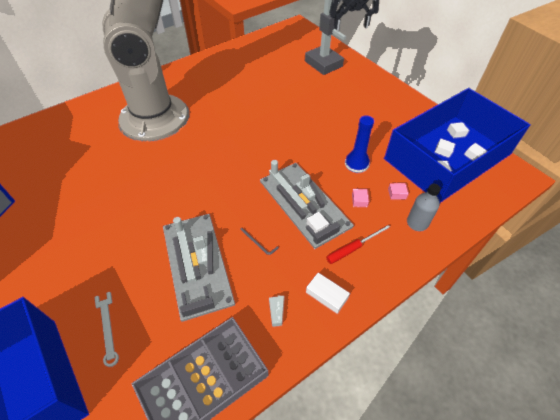

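The top view shows two stops (x is up, y is left).
- **Loaded stop, on the left:** white block in the nest at (258,165), post near (250,260), tab near (235,208).
- **Idle stop, on the right:** empty nest at (412,165), post (393,253), tab (386,208).
- **Could be mistaken for the block:** pink blocks at (148,150) and (190,168), white blocks in the blue bin near (48,162), and a white box at (302,99).

I choose the left stop and will check it in one close crop.

```bash
python3 - <<'E'
from h import *
a=cv2.imread("pics/top0.png")[140:270,205:290]; b=cv2.imread("pics/scene0.png")[150:250,255:360]
a=cv2.resize(a,None,fx=4.5,fy=4.5,interpolation=2); b=cv2.resize(b,None,fx=4,fy=4,interpolation=2)
c=np.zeros((590,800,3),np.uint8); c[:a.shape[0],:a.shape[1]]=a; c[:400,a.shape[1]:]=b[:,:800-a.shape[1]]
cv2.imwrite("pics/crop.png",c); print(a.shape)
m=optics.camera_model("top")
g=cv2.imread("pics/top0.png"); hsv=cv2.cvtColor(g,cv2.COLOR_BGR2HSV)
# plate contour: not orange/red
msk=((hsv[...,1]<90)*255).astype(np.uint8)
for c in cv2.findContours(msk,0,2)[0]:
    A=cv2.contourArea(c)
    if 3000<A<12000:
        r=cv2.minAreaRect(c); bx=cv2.boxPoints(r); print(A,[onz(m,u,v,.012).round(3)[:2].tolist() for u,v in bx])
E
```

```text
(585, 382, 3)
6471.5 [[0.484, -0.051], [0.757, -0.134], [0.718, -0.26], [0.448, -0.176]]
6267.5 [[0.466, 0.262], [0.753, 0.248], [0.743, 0.114], [0.457, 0.132]]
6625.5 [[0.788, -0.159], [0.942, -0.16], [0.941, -0.419], [0.789, -0.413]]
```

View pics/crop.png

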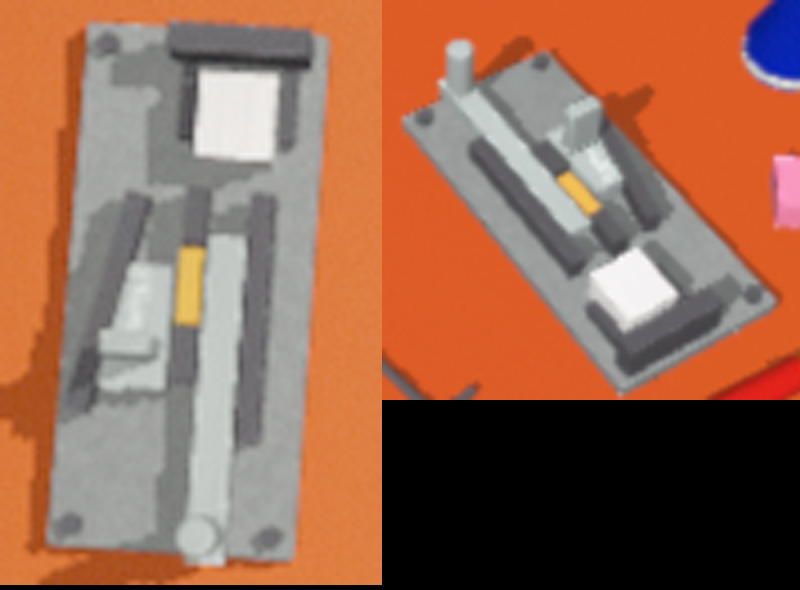

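The crop confirms the left stop: white block in the nest, post top at top-view pixel (248.8,257.3) and tab top at (233.4,214.9). In the scene view they are at (274.5,161.3) and (305.3,175.8).

```bash
python3 - <<'E'
from h import *
from scipy.spatial.transform import Rotation as R
mt=optics.camera_model("top");ms=optics.camera_model("scene")
for n,a,b in(("knob",(248.8,257.3),(274.5,161.3)),("tab",(233.4,214.9),(305.3,175.8))):
    o1,d1=ray(mt,*a);o2,d2=ray(ms,*b)
    s=np.linalg.lstsq(np.c_[d1,-d2],o2-o1,rcond=None)[0]
    print(n,"z70:",onz(mt,*a,.07).round(4),onz(ms,*b,.07).round(4),"tri",(o1+d1*s[0]).round(4),(o2+d2*s[1]).round(4))
print("block",onz(mt,205+236/4.5,140+115/4.5,.037))
nose=onz(mt,205+228/4.5,140+236/4.5,.028);print("nose",nose)
s=bot.get_obs();q=s["tool_rot"];r=R.from_quat(q[[1,2,3,0]]).as_matrix();print(r.round(3))
E
```

```text
knob z70: [0.4805 0.1749 0.07  ] [0.4765 0.1787 0.07  ] tri [0.4807 0.1742 0.076 ] [0.4814 0.1753 0.0761]
tab z70: [0.574  0.2111 0.07  ] [0.5723 0.2159 0.07  ] tri [0.5738 0.2105 0.074 ] [0.5753 0.2132 0.0745]
block [0.69246164 0.16259416 0.037     ]
nose [0.63034862 0.16655153 0.028     ]
[[-0.907  0.42  -0.001]
 [ 0.42   0.907 -0.002]
 [-0.    -0.002 -1.   ]]
```

drive_tool(deltas=[{"gripper": 255, "offset": [-0.032, -0.033, 0], "angular": [0, 0, -0.12]}, {"gripper": 255, "offset": [-0.064, -0.066, 0], "angular": [0, 0, -0.24]}, {"gripper": 255, "offset": [-0.096, -0.099, 0], "angular": [0, 0, -0.36]}, {"gripper": 255, "offset": [-0.128, -0.132, 0], "angular": [0, 0, -0.48]}, {"gripper": 255, "offset": [-0.16, -0.165, 0], "angular": [0, 0, -0.48]}], grip_force=20)

```text
t: 0.6
eef_pos: [0.3598, 0.3934, 0.3036]
tool_rot: [-0.0, 0.027, 1.0, -0.0]
contact_force: [1.2, 1.0, 0.3]
gripper_width: 0.139
grasp_force: 0.0
```

drive_tool(deltas=[{"gripper": 255, "offset": [-0.017, -0.042, 0.01], "angular": [0, 0, 0]}, {"gripper": 255, "offset": [-0.034, -0.084, 0.02], "angular": [0, 0, 0]}, {"gripper": 255, "offset": [-0.051, -0.126, 0.03], "angular": [0, 0, 0]}, {"gripper": 255, "offset": [-0.068, -0.168, 0.04], "angular": [0, 0, 0]}, {"gripper": 255, "offset": [-0.086, -0.21, 0.06], "angular": [0, 0, 0]}])

```text
t: 1.1
eef_pos: [0.4342, 0.1795, 0.2444]
tool_rot: [0.001, 0.028, 1.0, 0.001]
contact_force: [1.2, 0.2, 0.4]
gripper_width: -0.001
grasp_force: 0.0
```

drive_tool(deltas=[{"gripper": 255, "offset": [0, 0, 0], "angular": [0, 0, 0]}])

```text
t: 1.2
eef_pos: [0.4337, 0.174, 0.2417]
tool_rot: [-0.002, 0.033, 0.999, -0.002]
contact_force: [-0.5, 0.2, -0.5]
gripper_width: -0.0
grasp_force: 0.0
```

```bash
python3 - <<'E'
from h import *
m=optics.camera_model("wrist"); cv2.imwrite("pics/w1.png",optics.read_camera("wrist"))
s=bot.get_obs();print(s["eef_pos"],s["q"].round(2),s["contact_force"]);print(m["cam_to_world"][:3,3], proj(m,[.480,.176,.07]),proj(m,[.574,.212,.07]))
E
```

```text
[0.43344687 0.17741025 0.24267293] [-0.63  0.21  0.12  2.1  -0.03  0.83  1.02] [-0.66698587  0.83247192  1.19015652]
[0.35372404 0.1798651  0.31273293] (np.float64(281.89699883151326), np.float64(266.57431609380836)) (np.float64(327.4327854808147), np.float64(356.77501884730293))
```

View pics/w1.png

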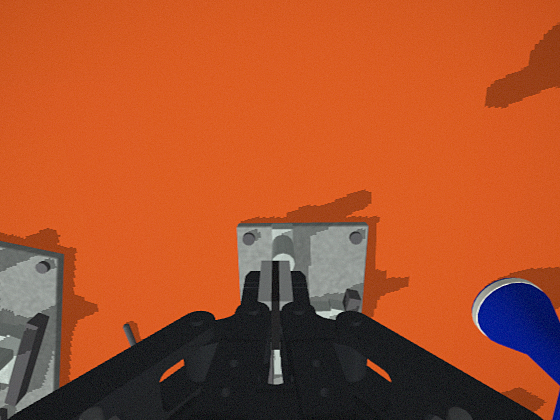

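The post top shows at (284,262) against a predicted (282,267), so it agrees to about 3 mm. The fingers are behind it, so I descend.

drive_tool(deltas=[{"gripper": 255, "offset": [0, 0, 0.03], "angular": [0, 0, 0]}, {"gripper": 255, "offset": [0, 0, 0.06], "angular": [0, 0, 0]}, {"gripper": 255, "offset": [0, 0, 0.09], "angular": [0, 0, 0]}, {"gripper": 255, "offset": [0, 0, 0.118], "angular": [0, 0, 0]}, {"gripper": 255, "offset": [0, 0, 0.118], "angular": [0, 0, 0]}])

```text
t: 1.75
eef_pos: [0.4313, 0.1814, 0.1233]
tool_rot: [-0.003, 0.027, 1.0, -0.001]
contact_force: [-0.3, -0.7, -0.5]
gripper_width: 0.001
grasp_force: 0.0
```

drive_tool(deltas=[{"gripper": 255, "offset": [-0.005, 0, 0], "angular": [0, 0, 0]}, {"gripper": 255, "offset": [-0.01, 0, 0], "angular": [0, 0, 0]}, {"gripper": 255, "offset": [-0.015, 0, 0], "angular": [0, 0, 0]}, {"gripper": 255, "offset": [-0.02, 0, 0], "angular": [0, 0, 0]}, {"gripper": 255, "offset": [-0.025, 0, 0], "angular": [0, 0, 0]}])

```text
t: 2.25
eef_pos: [0.4589, 0.1797, 0.1265]
tool_rot: [0.0, 0.029, 1.0, 0.0]
contact_force: [-2.8, -0.3, 1.3]
gripper_width: 0.003
grasp_force: 1.1
```

drive_tool(deltas=[{"gripper": 255, "offset": [-0.004, 0, 0], "angular": [0, 0, 0]}, {"gripper": 255, "offset": [-0.008, 0, 0], "angular": [0, 0, 0]}, {"gripper": 255, "offset": [-0.012, 0, 0], "angular": [0, 0, 0]}, {"gripper": 255, "offset": [-0.016, 0, 0], "angular": [0, 0, 0]}, {"gripper": 255, "offset": [-0.02, 0, 0], "angular": [0, 0, 0]}])

```text
t: 2.75
eef_pos: [0.4786, 0.1784, 0.1258]
tool_rot: [-0.0, 0.028, 1.0, -0.0]
contact_force: [-1.3, -0.1, 1.8]
gripper_width: 0.001
grasp_force: 1.1
```

drive_tool(deltas=[{"gripper": 255, "offset": [-0.003, 0, 0], "angular": [0, 0, 0]}, {"gripper": 255, "offset": [-0.006, 0, 0], "angular": [0, 0, 0]}, {"gripper": 255, "offset": [-0.009, 0, 0], "angular": [0, 0, 0]}, {"gripper": 255, "offset": [-0.012, 0, 0], "angular": [0, 0, 0]}, {"gripper": 255, "offset": [-0.015, 0, 0], "angular": [0, 0, 0]}])

```text
t: 3.25
eef_pos: [0.4936, 0.1775, 0.1259]
tool_rot: [-0.0, 0.028, 1.0, -0.0]
contact_force: [-1.9, -0.1, 2.2]
gripper_width: 0.003
grasp_force: 1.1
```

drive_tool(deltas=[{"gripper": 255, "offset": [-0.001, 0, 0], "angular": [0, 0, 0]}, {"gripper": 255, "offset": [-0.002, 0, 0], "angular": [0, 0, 0]}, {"gripper": 255, "offset": [-0.003, 0, 0], "angular": [0, 0, 0]}, {"gripper": 255, "offset": [-0.003, 0, 0], "angular": [0, 0, 0]}])

```text
t: 3.65
eef_pos: [0.4963, 0.1774, 0.1259]
tool_rot: [-0.0, 0.028, 1.0, -0.0]
contact_force: [-2.4, 0.7, 0.0]
gripper_width: 0.002
grasp_force: 1.1
```

drive_tool(deltas=[{"gripper": 255, "offset": [-0.001, 0, 0], "angular": [0, 0, 0]}, {"gripper": 255, "offset": [-0.002, 0, 0], "angular": [0, 0, 0]}, {"gripper": 255, "offset": [-0.003, 0, 0], "angular": [0, 0, 0]}, {"gripper": 255, "offset": [-0.003, 0, 0], "angular": [0, 0, 0]}])

```text
t: 4.05
eef_pos: [0.4995, 0.1772, 0.1259]
tool_rot: [0.0, 0.028, 1.0, 0.0]
contact_force: [-2.0, -0.8, 0.7]
gripper_width: -0.002
grasp_force: 1.1
```

drive_tool(deltas=[{"gripper": 255, "offset": [-0.001, 0, 0], "angular": [0, 0, 0]}, {"gripper": 255, "offset": [-0.002, 0, 0], "angular": [0, 0, 0]}, {"gripper": 255, "offset": [-0.002, 0, 0], "angular": [0, 0, 0]}])

```text
t: 4.35
eef_pos: [0.5015, 0.1771, 0.1259]
tool_rot: [0.0, 0.028, 1.0, 0.0]
contact_force: [-2.3, -0.5, 0.7]
gripper_width: -0.0
grasp_force: 1.1
```

drive_tool(deltas=[{"gripper": 255, "offset": [-0.001, 0, 0], "angular": [0, 0, 0]}, {"gripper": 255, "offset": [-0.002, 0, 0], "angular": [0, 0, 0]}, {"gripper": 255, "offset": [-0.002, 0, 0], "angular": [0, 0, 0]}])

```text
t: 4.65
eef_pos: [0.5036, 0.177, 0.1259]
tool_rot: [0.0, 0.028, 1.0, 0.0]
contact_force: [-2.7, 0.9, 0.6]
gripper_width: -0.001
grasp_force: 1.0
```

drive_tool(deltas=[{"gripper": 255, "offset": [-0.001, 0, 0], "angular": [0, 0, 0]}, {"gripper": 255, "offset": [-0.002, 0, 0], "angular": [0, 0, 0]}, {"gripper": 255, "offset": [-0.002, 0, 0], "angular": [0, 0, 0]}])

```text
t: 4.95
eef_pos: [0.5048, 0.177, 0.1258]
tool_rot: [-0.001, 0.028, 1.0, -0.0]
contact_force: [-4.9, 1.0, 4.5]
gripper_width: -0.0
grasp_force: 2.5
```

drive_tool(deltas=[{"gripper": 255, "offset": [-0.001, 0, 0], "angular": [0, 0, 0]}, {"gripper": 255, "offset": [-0.001, 0, 0], "angular": [0, 0, 0]}])

```text
t: 5.15
eef_pos: [0.505, 0.1769, 0.1257]
tool_rot: [-0.002, 0.028, 1.0, -0.0]
contact_force: [-6.5, 0.2, 5.5]
gripper_width: 0.0
grasp_force: 3.7
```

drive_tool(deltas=[{"gripper": 255, "offset": [-0.001, 0, 0], "angular": [0, 0, 0]}, {"gripper": 255, "offset": [-0.001, 0, 0], "angular": [0, 0, 0]}])

```text
t: 5.35
eef_pos: [0.5051, 0.1768, 0.1256]
tool_rot: [-0.003, 0.028, 1.0, -0.001]
contact_force: [-9.0, 0.9, 6.5]
gripper_width: 0.003
grasp_force: 5.0
```

drive_tool(deltas=[{"gripper": 255, "offset": [0.008, 0, 0], "angular": [0, 0, 0]}, {"gripper": 255, "offset": [0.02, 0, 0], "angular": [0, 0, 0]}, {"gripper": 255, "offset": [0.02, 0, -0.03], "angular": [0, 0, 0]}, {"gripper": 255, "offset": [0.02, 0, -0.07], "angular": [0, 0, 0]}, {"gripper": 255, "offset": [0.02, 0, -0.07], "angular": [0, 0, 0]}])

```text
t: 5.85
eef_pos: [0.4899, 0.1789, 0.2005]
tool_rot: [0.004, 0.029, 1.0, 0.002]
contact_force: [0.1, -0.4, 0.5]
gripper_width: 0.001
grasp_force: 0.0
```

```bash
python3 - <<'E'
from h import *
print(bot.get_obs()["eef_pos"])
a=optics.read_camera("top")[140:270,205:290]; b=optics.read_camera("scene")[150:250,255:360]
a=cv2.resize(a,None,fx=4.5,fy=4.5,interpolation=2); b=cv2.resize(b,None,fx=4,fy=4,interpolation=2)
c=np.zeros((590,800,3),np.uint8); c[:a.shape[0],:a.shape[1]]=a; c[:400,a.shape[1]:]=b[:,:800-a.shape[1]]
cv2.imwrite("pics/crop2.png",c)
E
```

```text
[0.48993541 0.17892954 0.20049999]
```

View pics/crop2.png

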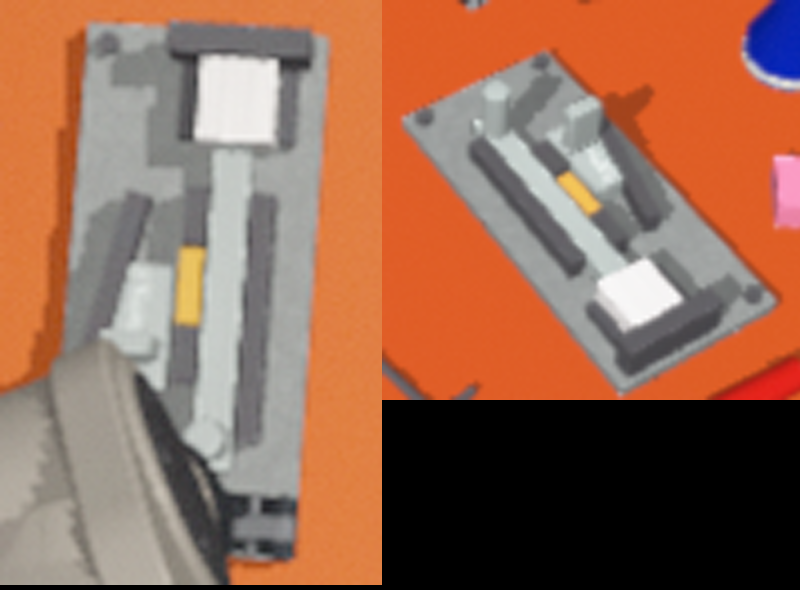

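The bar's nose (crop pixel (230,150)) touches the block, and the block rests against the end shoulder. The wedge hasn't moved. Next I go behind the tab.

drive_tool(deltas=[{"gripper": 255, "offset": [-0.025, 0.019, 0], "angular": [0, 0, 0]}, {"gripper": 255, "offset": [-0.05, 0.038, 0], "angular": [0, 0, 0]}, {"gripper": 255, "offset": [-0.05, 0.038, 0.02], "angular": [0, 0, 0]}, {"gripper": 255, "offset": [-0.05, 0.038, 0.05], "angular": [0, 0, 0]}, {"gripper": 255, "offset": [-0.05, 0.038, 0.075], "angular": [0, 0, 0]}])

```text
t: 6.45
eef_pos: [0.5386, 0.2127, 0.1183]
tool_rot: [-0.001, 0.028, 1.0, -0.001]
contact_force: [-0.2, 0.4, 0.1]
gripper_width: -0.002
grasp_force: 0.0
```

drive_tool(deltas=[{"gripper": 255, "offset": [0, 0, 0], "angular": [0, 0, 0]}, {"gripper": 255, "offset": [-0.003, 0, 0], "angular": [0, 0, 0]}, {"gripper": 255, "offset": [-0.006, 0, 0], "angular": [0, 0, 0]}, {"gripper": 255, "offset": [-0.009, -0.001, 0], "angular": [0, 0, 0]}, {"gripper": 255, "offset": [-0.012, -0.001, 0], "angular": [0, 0, 0]}])

```text
t: 6.95
eef_pos: [0.5523, 0.2113, 0.122]
tool_rot: [0.001, 0.029, 1.0, 0.0]
contact_force: [-1.2, 0.6, 0.2]
gripper_width: -0.001
grasp_force: 0.0
```

drive_tool(deltas=[{"gripper": 255, "offset": [-0.003, -0.0006, 0], "angular": [0, 0, 0]}, {"gripper": 255, "offset": [-0.006, -0.0013, 0], "angular": [0, 0, 0]}, {"gripper": 255, "offset": [-0.009, -0.0019, 0], "angular": [0, 0, 0]}, {"gripper": 255, "offset": [-0.009, -0.0019, 0], "angular": [0, 0, 0]}])

```text
t: 7.35
eef_pos: [0.5606, 0.2089, 0.1209]
tool_rot: [0.0, 0.028, 1.0, 0.0]
contact_force: [0.1, 1.1, -0.8]
gripper_width: -0.0
grasp_force: 0.1
```

drive_tool(deltas=[{"gripper": 255, "offset": [-0.003, -0.0006, 0], "angular": [0, 0, 0]}, {"gripper": 255, "offset": [-0.006, -0.0013, 0], "angular": [0, 0, 0]}, {"gripper": 255, "offset": [-0.008, -0.0017, 0], "angular": [0, 0, 0]}, {"gripper": 255, "offset": [-0.008, -0.0017, 0], "angular": [0, 0, 0]}])

```text
t: 7.75
eef_pos: [0.5685, 0.2066, 0.1208]
tool_rot: [0.0, 0.029, 1.0, -0.0]
contact_force: [-0.5, 0.7, -1.7]
gripper_width: 0.003
grasp_force: 0.3
```

drive_tool(deltas=[{"gripper": 255, "offset": [-0.002, -0.0004, 0], "angular": [0, 0, 0]}, {"gripper": 255, "offset": [-0.004, -0.0008, 0], "angular": [0, 0, 0]}, {"gripper": 255, "offset": [-0.004, -0.0008, 0], "angular": [0, 0, 0]}])

```text
t: 8.05
eef_pos: [0.5724, 0.2056, 0.1208]
tool_rot: [0.0, 0.029, 1.0, -0.0]
contact_force: [-0.6, 0.9, -0.6]
gripper_width: 0.002
grasp_force: 0.5
```

drive_tool(deltas=[{"gripper": 255, "offset": [-0.002, -0.0004, 0], "angular": [0, 0, 0]}, {"gripper": 255, "offset": [-0.004, -0.0008, 0], "angular": [0, 0, 0]}, {"gripper": 255, "offset": [-0.004, -0.0008, 0], "angular": [0, 0, 0]}])

```text
t: 8.35
eef_pos: [0.5764, 0.2045, 0.1208]
tool_rot: [0.0, 0.029, 1.0, -0.0]
contact_force: [-0.9, 0.4, 0.0]
gripper_width: -0.007
grasp_force: 0.6
```

drive_tool(deltas=[{"gripper": 255, "offset": [-0.001, -0.0002, 0], "angular": [0, 0, 0]}, {"gripper": 255, "offset": [-0.002, -0.0004, 0], "angular": [0, 0, 0]}, {"gripper": 255, "offset": [-0.002, -0.0004, 0], "angular": [0, 0, 0]}])

```text
t: 8.65
eef_pos: [0.5777, 0.2042, 0.1208]
tool_rot: [-0.0, 0.028, 1.0, -0.0]
contact_force: [-3.1, 0.6, 1.3]
gripper_width: -0.003
grasp_force: 1.7
```

drive_tool(deltas=[{"gripper": 255, "offset": [-0.001, -0.0002, 0], "angular": [0, 0, 0]}, {"gripper": 255, "offset": [-0.002, -0.0004, 0], "angular": [0, 0, 0]}, {"gripper": 255, "offset": [-0.002, -0.0004, 0], "angular": [0, 0, 0]}])

```text
t: 8.95
eef_pos: [0.5782, 0.2041, 0.1208]
tool_rot: [-0.002, 0.028, 1.0, -0.0]
contact_force: [-8.3, 0.5, 6.1]
gripper_width: 0.0
grasp_force: 4.4
```

drive_tool(deltas=[{"gripper": 255, "offset": [-0.001, -0.0002, 0], "angular": [0, 0, 0]}, {"gripper": 255, "offset": [-0.002, -0.0004, 0], "angular": [0, 0, 0]}, {"gripper": 255, "offset": [-0.003, -0.0006, 0], "angular": [0, 0, 0]}, {"gripper": 255, "offset": [-0.003, -0.0006, 0], "angular": [0, 0, 0]}])

```text
t: 9.35
eef_pos: [0.5789, 0.2041, 0.1208]
tool_rot: [-0.004, 0.028, 1.0, -0.0]
contact_force: [-16.7, 1.0, 13.8]
gripper_width: 0.0
grasp_force: 8.3
```

drive_tool(deltas=[{"gripper": 255, "offset": [-0.001, -0.0002, 0], "angular": [0, 0, 0]}, {"gripper": 255, "offset": [-0.001, -0.0002, 0], "angular": [0, 0, 0]}])

```text
t: 9.55
eef_pos: [0.5792, 0.2041, 0.1208]
tool_rot: [-0.005, 0.027, 1.0, -0.0]
contact_force: [-18.9, 1.3, 16.0]
gripper_width: 0.002
grasp_force: 9.6
```

drive_tool(deltas=[{"gripper": 255, "offset": [0, 0, 0], "angular": [0, 0, 0]}, {"gripper": 255, "offset": [0, 0, 0], "angular": [0, 0, 0]}, {"gripper": 255, "offset": [0, 0, 0], "angular": [0, 0, 0]}])

```text
t: 9.85
eef_pos: [0.5792, 0.2041, 0.1208]
tool_rot: [-0.005, 0.027, 1.0, -0.0]
contact_force: [-18.0, 0.5, 14.5]
gripper_width: -0.001
grasp_force: 9.6
```

drive_tool(deltas=[{"gripper": 255, "offset": [0.006, 0.001, 0], "angular": [0, 0, 0]}, {"gripper": 255, "offset": [0.015, 0.003, 0], "angular": [0, 0, 0]}, {"gripper": 255, "offset": [0.025, 0.005, 0], "angular": [0, 0, 0]}, {"gripper": 255, "offset": [0.025, 0.005, -0.03], "angular": [0, 0, 0]}, {"gripper": 255, "offset": [0.025, 0.005, -0.08], "angular": [0, 0, 0]}])

```text
t: 10.35
eef_pos: [0.5569, 0.2087, 0.1987]
tool_rot: [-0.003, 0.028, 1.0, -0.002]
contact_force: [0.6, -0.3, -0.5]
gripper_width: -0.001
grasp_force: 0.0
```

drive_tool(deltas=[{"gripper": 255, "offset": [0.03, 0.02, -0.03], "angular": [0, 0, 0]}, {"gripper": 255, "offset": [0.06, 0.05, -0.05], "angular": [0, 0, 0]}, {"gripper": 255, "offset": [0.09, 0.09, -0.05], "angular": [0, 0, 0]}, {"gripper": 255, "offset": [0.09, 0.13, -0.05], "angular": [0, 0, 0]}, {"gripper": 255, "offset": [0.09, 0.13, -0.05], "angular": [0, 0, 0]}])

```text
t: 10.85
eef_pos: [0.4744, 0.351, 0.2516]
tool_rot: [0.001, 0.024, 1.0, 0.002]
contact_force: [0.7, 0.5, -0.2]
gripper_width: -0.001
grasp_force: 0.0
```

```bash
python3 - <<'E'
from h import *
s=bot.get_obs();print(s["eef_pos"],s["t"],s["contact_force"])
a=optics.read_camera("top")[140:270,205:290]; b=optics.read_camera("scene")[150:250,255:360]
a=cv2.resize(a,None,fx=4.5,fy=4.5,interpolation=2); b=cv2.resize(b,None,fx=4,fy=4,interpolation=2)
c=np.zeros((590,800,3),np.uint8); c[:a.shape[0],:a.shape[1]]=a; c[:400,a.shape[1]:]=b[:,:800-a.shape[1]]
cv2.imwrite("pics/crop3.png",c)
E
```

```text
[0.47443133 0.3510297  0.25155657] 10.85 [ 0.69246127  0.53216174 -0.15219744]
```

View pics/crop3.png

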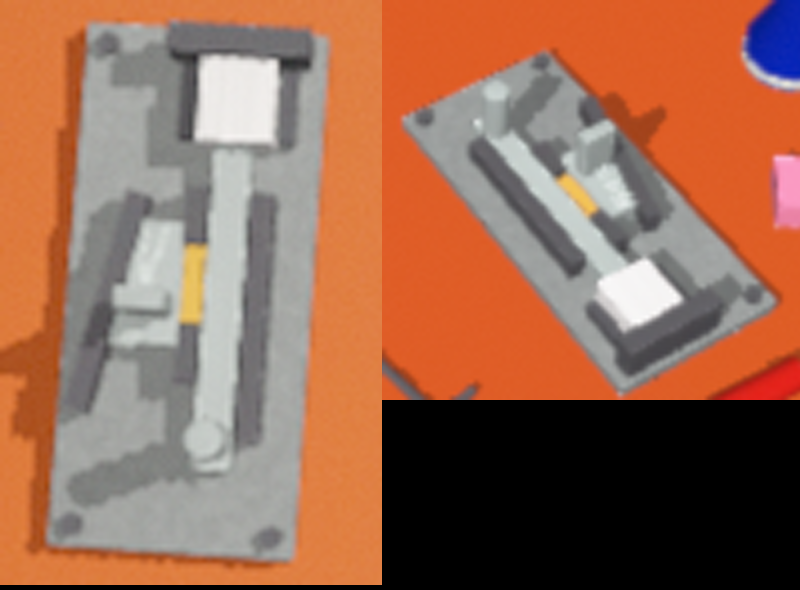

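The wedge has moved forward (tab now at crop pixel (140,295)) and the brass shoe touches the bar. The block is still held against the shoulder, and the robot is clear of everything.

```bash
python3 -c "
from station import bot
print(bot.hand_in())"
```

```text
the job is handed in; nothing more can be done
None
```

The job is done and handed in: on the loaded stop, the bar holds the block against the end shoulder and its wedge was leaned on with about 19 N to jam the bar, then let go; the idle stop was not touched.

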